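# Unpin a trailer prop leg and hold it drawn out at its ring mark

## Task

Set the spring-return trailer prop leg on the counter to its next length: draw the locking pin straight up out of its boss and park it upright in the open notch of the keeper tab on the side of the tube, its collar resting on the tab. Then grasp the square leg behind its foot plate, pull it out against its spring until the ring painted round the leg has just come out level with the mouth of the tube, and finish holding it there, without letting go, so that I can put the pin through the next hole. Leave the other goods on the counter where they stand.

Things in the scene. Friction and masses are not known exactly. Their poses are not given: they have to be found in the camera images.
- prop: trailer prop stand clamped level on a plywood board (300 x 200 x 18 mm; all fixed). Origin on the counter below the mouth (open end) of the outer tube; x runs along the tube, the way the leg pulls out; y points to the side with the keeper tab; z up. Outer tube square, 40 mm wide, axis 75 mm above the counter, x from -265 to 0 mm. Strap clamp at x = -225 mm.
- mouth (a point): centre of the outer tube's mouth, on the tube's axis, 75 mm above the counter; axes as prop
- boss (a point): centre of the top rim of the round boss (28 mm outer diameter, 20 mm tall, 15 mm bore) on top of the tube, 40 mm behind the mouth, 115 mm above the counter. The locking pin stands in it at the start with its collar on this rim, passes through the leg and locks it. Axes as prop
- pin_grip (a point): middle of the loose locking pin's knob, to grip it by; on the pin's axis, z towards the knob. Steel shank 12 mm thick, 66 mm long; a collar 26 mm in diameter; above it a black round knob 28 mm in diameter, from 17 to 48 mm above the collar's underside. This point is 30 mm above the collar's underside, 96 mm above the tip: the pin must rise 66 mm to leave the boss. About 90 g.
- notch (a point): parking place in the keeper tab: the point where the pin's axis belongs, at the tab's top face, 95 mm above the counter. The tab is a level plate 40 mm wide and 6 mm thick on the tube's +y side; its notch, 15 mm wide, goes right through and is open towards +y, running from 12 mm on the tube's side of this point to 24 mm outward. 71 mm free below. Parked: pin_grip 30 mm above this. Axes as prop
- leg_grip (a point): a place to grasp the square inner leg (steel tube 30 mm wide): on its axis, half-way along the part that stands out at the start, 42 mm ahead of the mouth then; it moves with the leg. The leg ends in a foot plate 70 x 70 x 6 mm, its back face 43 mm ahead of this point. Axes as prop
- ring_mark (a point): rear edge of the dark ring (4 mm wide) painted round the leg, on the leg's axis; it moves with the leg. At the start it is hidden in the tube, 90 mm behind the mouth; at the right length it is level with the mouth.
- leg (a joint): how far the leg is drawn out (m), along prop +x: 0 fully in (start, locked by the pin), 0.090 with the ring mark level with the mouth, hard stop at 0.130. A spring inside pulls it back in with about 8 N at 0 and 16 N at 0.090, friction 1.5 N, leg mass 0.8 kg; it slides home if let go.
- tub: bystander: white round tub, 76 mm in diameter, 75 mm tall; origin at the centre of its underside
- carton: bystander: small cardboard carton 60 x 60 x 90 mm; origin at the centre of its underside
- tape: bystander: roll of tape lying flat, 104 mm in diameter, 48 mm tall; origin at the centre of its underside
- wrench: bystander: open-ended wrench lying flat, 170 mm long
Mind the look-alikes: they are no part of the job. Of the things that look like the part that bears pin_grip, the smallest one is meant.

How it is judged:
By the outcome, as a careful person would: the job done as asked, in the order asked, and still so for the second after the job is handed in, while the arm keeps its last pose, push and grip.
It also fails if it takes over 56 s, if anything falls off the work surface, if the arm or the gripper's body presses on something with over 40 N, if the wrist force passes 120 N, or if a joint passes its speed limit or range.

## Robot

A 6-joint arm with a two-finger parallel gripper is mounted at the origin on the work surface. World frame = base frame: x ahead of the robot, y to its left, z up, the work surface at z = 0. Lengths are in m, angles in rad, forces in N, time in s.
With the tool pointing down it reaches from about 0.35 to 0.925 m from the base axis. Payload 6.4 kg.
Tool frame: the origin (TCP) lies at the very end of the fingers, on their centre line; the grasp point (between the pads) lies 19 mm behind it (ctrl.grip_point_offset is the distance from the TCP to the grasp point, in m); z points along the fingers, y is the line along which they close (so a half turn about z gives the same grasp; the last joint's range is limited). The gripper opens to 85 mm and grips with 20 to 120 N. Pads are 22 mm wide; open, the fingers measure 114 mm over their backs; the gripper's body (76 mm by 85 mm) begins 54 mm behind the grasp point. The pads swing forward as they close: fully open they stand 13 mm farther back than shut.
Start: joints at [1.173, 0.245, 1.558, -0, 1.339, -0.174], TCP at [0.144, 0.634, 0.231] pointing down, gripper open.
Joint ranges: [-3.13, 3.13], [-1.02, 2.26], [0.13, 2.54], [-0.95, 4.09], [0.21, 2.88], [-2.74, 2.74]. Speed limits (rad/s): [2.57, 2.57, 3.14, 3.14, 3.14, 3.14].

## Interface

Orientations are given as a unit quaternion [w, x, y, z].
In Python, from bench import ctrl gives the robot as it stands.
- The arm moves only by the shell command python3 -m crank 'ROWS' [OPENING] [FORCE]. ROWS is JSON, a list of rows, each a list of 2 entries, a list of its own where there are three numbers: the shift along the tool's x, y, z in cm, then the turn about the tool's z in rad. A call has 1 to 8 rows; each row is the pose to reach, as a shift and turn from the pose commanded when the call began, along the tool's axes at that moment; what a row does not reach only later rows make up. A row lasts 1/10 s, in which the tool goes at most 50 mm and 8.59 degrees, less where a joint would pass 70% of its speed; a pose out of reach is approached as far as the arm can. A call with a gripper value outside its range is refused whole. OPENING is the opening, from -1 (shut) to 1 (fully open), so that 0 is half open, set as the call begins (- or left out, the last holds). The fingers move at their own pace and stop on an object; FORCE is the grip in N (left out, the last holds). Time passes only in rows, so rows that repeat a pose let the fingers close. It gives the time, the measured TCP pose, the force, the opening and the grip force at its end, in the units of the state.
- ctrl.state(): the state, without advancing time (a new reading comes with each control period).
- ctrl.read_camera(name): name is "scene" or "top" or "wrist"; returns a dict with "pixels" (420x560x3 uint8, red, green, blue), "fx", "fy", "cx", "cy" (pixels), "T" (4x4, takes a point from camera to world coordinates). Camera axes: x right, y up, looking along -z (the intrinsics and any distortion apply to the point x, -y, -z); pixel columns grow to the right and rows downward; lengths in m; the calibration is good to about 2 mm. A picture is of the moment at which its call begins. There is no depth.
- ctrl.hand_in(): hands the job in; it is judged then, once.
The state is a dict: "clock": time; "qpos": joint angles; "joint_vel": joint speeds; "joint_efforts": joint torques, N m; "tcp_pos": TCP position; "orientation": TCP orientation; "force": force on the tool from outside, world axes, zero at the start; "wrist_torque": the same for the moment, N m; "finger_gap": opening from 0.0 (shut) to 1.0 (fully open); "finger_force": force on a finger pad.
Only numpy, scipy, OpenCV 4.12 (cv2) and the standard library are available. Lean on these libraries where they do the work, as an engineer would, in place of code of your own. Each camera call takes 0.05 s, during which the arm holds its last target. There are 200 camera calls.

## Working session

There is one attempt and no reset: what is moved stays moved. The work goes in short steps, Python scripts to look and compute and a shell command to move; the robot and the scene stay as the last step left them, time stands still between calls to the robot, and variables do not carry over. Pictures are saved under pics/ and viewed, at most 10 in all, crops included, and the job is handed in when it is done.

```bash
ls; mkdir -p pics
cat > h.py <<'E'
import numpy as np,cv2,json
from bench import ctrl
def shot(n,f):
    c=ctrl.read_camera(n); cv2.imwrite(f'pics/{f}.png',c['pixels'][:,:,::-1])
    json.dump({k:(np.array(v).tolist()) for k,v in c.items() if k!='pixels'},open(f'pics/{f}.json','w')); return c
def ray(f,u,v):
    c=json.load(open(f'pics/{f}.json'));T=np.array(c['T'])
    d=T[:3,:3]@np.array([(u-c['cx'])/c['fx'],-(v-c['cy'])/c['fy'],-1]);return T[:3,3],d/np.linalg.norm(d)
def tri(*obs):
    A=0;b=0;R=[ray(*o) for o in obs]
    for o,d in R:
        P=np.eye(3)-np.outer(d,d);A=A+P;b=b+P@o
    p=np.linalg.solve(A,b);return p.round(4),[round(float(np.linalg.norm((np.eye(3)-np.outer(d,d))@(p-o)))*1000,1) for o,d in R]
def onz(f,u,v,z):
    o,d=ray(f,u,v);return (o+d*(z-o[2])/d[2]).round(4)
def proj(f,p):
    c=json.load(open(f'pics/{f}.json'));T=np.array(c['T']);q=T[:3,:3].T@(np.array(p)-T[:3,3])
    return round(c['cx']+c['fx']*q[0]/-q[2],1),round(c['cy']-c['fy']*q[1]/-q[2],1)
E
python3 - <<'E'
from h import *
a=[]
for n in("scene","top","wrist"):
    c=shot(n,n+'0');print(n,[k for k in c],c['fx'],c['cx'],c['cy'],np.round(c['T'],3).tolist());a.append(c['pixels'][:,:,::-1])
s=ctrl.state();print(s)
E
```

```text
pics
scene ['pixels', 'fx', 'fy', 'cx', 'cy', 'T'] 402.5265291887375 278.3302392821738 218.6811527152147 [[-0.086, -0.789, 0.609, 1.043], [0.996, -0.06, 0.063, 0.024], [-0.013, 0.612, 0.791, 0.708], [0.0, 0.0, 0.0, 1.0]]
top ['pixels', 'fx', 'fy', 'cx', 'cy', 'T'] 421.9014148510932 283.20426124750486 208.39475524024948 [[-0.012, 0.988, -0.152, 0.432], [-1.0, -0.014, -0.006, -0.008], [-0.008, 0.152, 0.988, 1.018], [0.0, 0.0, 0.0, 1.0]]
wrist ['pixels', 'fx', 'fy', 'cx', 'cy', 'T'] 369.0444113687205 285.8299269471475 207.00526446496445 [[0.222, -0.932, -0.287, 0.07], [0.975, 0.212, 0.067, 0.651], [-0.001, -0.295, 0.956, 0.373], [0.0, 0.0, 0.0, 1.0]]
{'clock': 0.15, 'qpos': array([ 1.17285757e+00,  2.45668489e-01,  1.55874224e+00,  2.70330095e-07,
        1.33870410e+00, -1.74107502e-01]), 'joint_vel': array([-1.09308324e-03, -3.03560818e-03, -3.09029212e-03,  3.42571451e-05,
       -1.63941128e-03,  1.53547010e-03]), 'joint_efforts': array([ 4.69365023e-04, -4.29991329e+01, -3.26550686e+01, -1.28084034e-04,
        3.58739890e-03,  7.64971190e-06]), 'tcp_pos': array([0.14410761, 0.63338149, 0.23041954]), 'orientation': array([-2.14859095e-04,  1.11682147e-01,  9.93743689e-01, -7.30131188e-04]), 'force': array([ 0.53728162, -0.02949435,  0.33919201]), 'wrist_torque': array([-0.01246938,  0.0014053 , -0.0061018 ]), 'finger_force': 0.0, 'finger_gap': 0.9999714608424038}
```

View pics/scene0.png

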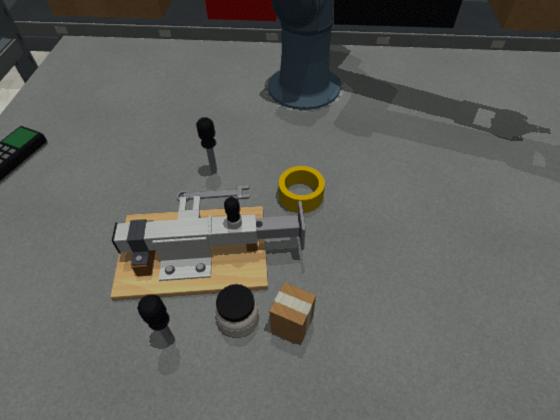

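View pics/top0.png

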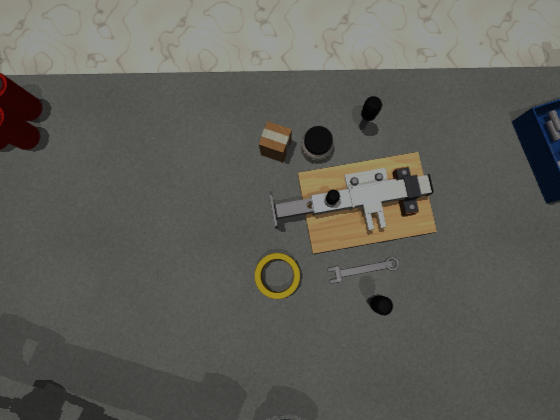

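The scene view shows the prop with its mouth at about (258,227) and the foot plate at (301,225). The tab fork is at (188,208). There are three pin look-alikes: scene (233,208) standing in the boss, (206,130) and (153,312) loose. In the top view these are (333,198), (381,305) and (372,107). The one in the boss fits, since it looks smallest and stands where the locking pin should. I'll confirm that in an enlarged crop.

Run:
```python
from h import *
s=cv2.imread('pics/scene0.png')[100:350,100:320];t=cv2.imread('pics/top0.png')[90:320,250:450]
a=cv2.resize(s,(440,500),interpolation=cv2.INTER_CUBIC);b=cv2.resize(t,None,fx=4,fy=4,interpolation=cv2.INTER_CUBIC)
cv2.imwrite('pics/cropS.png',cv2.resize(cv2.imread('pics/scene0.png')[110:345,105:320],None,fx=2.5,fy=2.5,interpolation=cv2.INTER_CUBIC))
cv2.imwrite('pics/cropT.png',cv2.resize(t[55:175],None,fx=4,fy=4,interpolation=cv2.INTER_CUBIC))
```

```text
(no output)
```

View pics/cropS.png

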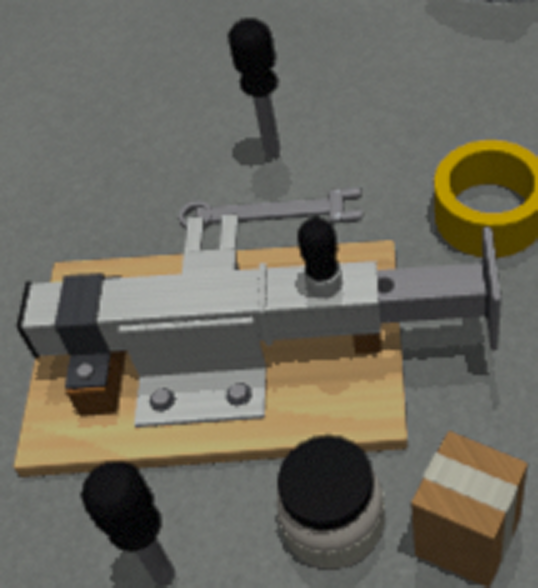

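View pics/cropT.png

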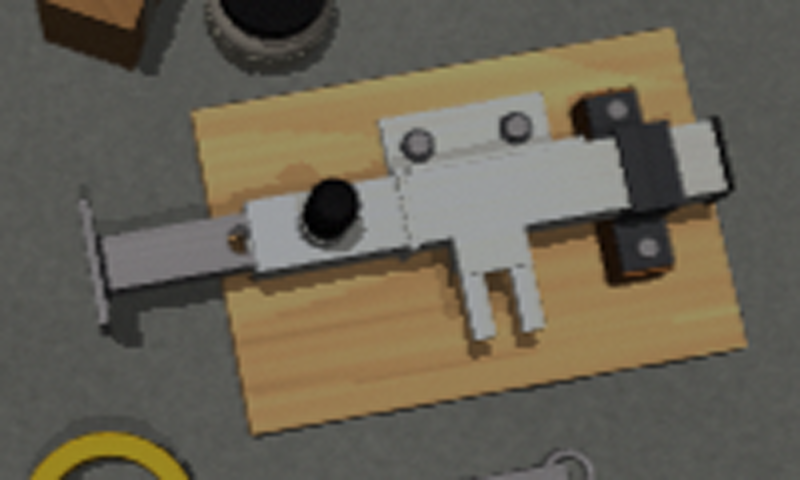

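The crop confirms it. The pin in the boss has clearly the smallest knob (crop S (317,245)), against (252,50) and (122,505) for the two bigger loose ones. In crop T the mouth's top edge runs (245,200)–(257,272). The notch runs from its inner end at (500,270) to its outer end at (508,334).

Run:
```python
from h import *
S=lambda x,y:('scene0',105+(x+.5)/2.5-.5,110+(y+.5)/2.5-.5)
T=lambda x,y:('top0',250+(x+.5)/4-.5,145+(y+.5)/4-.5)
P={'mouthtop+y':(S(379,263),T(257,272)),'mouthtop-y':(S(378,303),T(245,200)),
'notch_in':(S(211,250),T(500,269)),'notch_out':(S(212,217),T(508,334)),'knob':(S(317,240),T(331,205)),
'plate_top':(S(488,233),T(85,198)),'rear-y':(S(35,354),T(715,118)) }
for k,(a,b) in P.items(): print(k,*tri(a,b))
m=[onz(*T(257,272),.095),onz(*T(245,200),.095)];print('T mouth',m,(m[0]+m[1])/2)
m=[onz(*S(379,263),.095),onz(*S(378,303),.095)];print('S mouth',m,(m[0]+m[1])/2)
for f in(T(718,118),T(732,190)):print('T rear',onz(*f,.095))
for f in(T(192,110),T(676,28),T(747,346),T(254,436)):print('Tboard',onz(*f,.018))
for f in(S(55,263),S(394,242),S(406,440),S(18,466)):print('Sboard',onz(*f,.018))
for q in((500,269),(508,334)):print('Tn',onz(*T(*q),.095))
for q in((211,250),(212,217)):print('Sn',onz(*S(*q),.095))
```

```text
mouthtop+y [ 0.5637 -0.0695  0.0919] [1.1, 1.1]
mouthtop-y [ 0.604  -0.0644  0.0946] [0.3, 0.3]
notch_in [ 0.563  -0.2029  0.0948] [1.5, 1.5]
notch_out [ 0.5276 -0.2082  0.0929] [0.6, 0.6]
knob [ 0.5906 -0.1066  0.149 ] [0.3, 0.3]
plate_top [0.5922 0.0187 0.17  ] [2.8, 2.8]
rear-y [ 0.6515 -0.331   0.0665] [6.8, 6.8]
T mouth [array([ 0.5634, -0.0704,  0.095 ]), array([ 0.6039, -0.0647,  0.095 ])] [ 0.58365 -0.06755  0.095  ]
S mouth [array([ 0.5661, -0.0679,  0.095 ]), array([ 0.6043, -0.0641,  0.095 ])] [ 0.5852 -0.066   0.095 ]
T rear [ 0.6468 -0.3298  0.095 ]
T rear [ 0.6058 -0.3349  0.095 ]
Tboard [ 0.6743 -0.0385  0.018 ]
Tboard [ 0.7213 -0.3347  0.018 ]
Tboard [ 0.5261 -0.3648  0.018 ]
Tboard [ 0.4768 -0.0716  0.018 ]
Sboard [ 0.5276 -0.3636  0.018 ]
Sboard [ 0.4815 -0.069   0.018 ]
Sboard [ 0.6765 -0.0381  0.018 ]
Sboard [ 0.7217 -0.3295  0.018 ]
Tn [ 0.5633 -0.2044  0.095 ]
Tn [ 0.5272 -0.2071  0.095 ]
Sn [ 0.5632 -0.2013  0.095 ]
Sn [ 0.5293 -0.2081  0.095 ]
```

Heights check out: mouth top 0.093–0.095, notch 0.094–0.095, knob about 0.149. Axis yaw is 99°, so ex = (-0.156, 0.988). The points are mouth (0.5845, -0.067), boss (0.591, -0.1065) and notch (0.5517, -0.2046). Next I move above the pin and turn the tool so the fingers close along prop y.

```bash
python3 -m crank '[[[-2.5,-2.6,0],0],[[-5,-5.2,0],0],[[-7.5,-7.8,0],0],[[-10,-10.4,0],0],[[-12.5,-13,0],0],[[-15,-15.6,0],0],[[-17.5,-18.1,0],0],[[-20,-20.7,0],0]]' 1 60
python3 -m crank '[[[-2.5,-2.6,0],0],[[-5,-5.2,0],0],[[-7.5,-7.8,0],0],[[-10,-10.4,0],0],[[-12.5,-13,0],0],[[-15,-15.6,0],0],[[-17.5,-18.1,0],0],[[-20,-20.7,0],0]]'
python3 -m crank '[[[-2.5,-2.6,0],0.149],[[-5,-5.2,0],0.298],[[-7.5,-7.8,0],0.446],[[-10,-10.4,0],0.595],[[-12.5,-13,0],0.744],[[-15,-15.6,0],0.893],[[-17.5,-18.1,0],1.04],[[-20,-20.8,0],1.19]]'
python3 -m crank '[[[0,0,0],0],[[0,0,0],0]]'
python3 - <<'E'
from h import *
shot('wrist','w1');s=ctrl.state();print(s['clock'],s['tcp_pos'],s['orientation'],s['qpos'])
from scipy.spatial.transform import Rotation as R
q=s['orientation'];print(R.from_quat([*q[1:],q[0]]).as_matrix().round(3))
print(proj('w1',(.5908,-.1065,.163)),proj('w1',(.5908,-.1065,.115)),proj('w1',(.5517,-.2046,.095)))
E
```

```text
clock: 0.95
tcp_pos: [0.2937, 0.3862, 0.2311]
orientation: [-0.0, 0.112, 0.994, -0.0]
force: [0.9, -0.3, 0.8]
finger_gap: 1.002
finger_force: 0.0
clock: 1.75
tcp_pos: [0.4428, 0.14, 0.2311]
orientation: [-0.0, 0.112, 0.994, 0.0]
force: [0.2, 1.5, -0.2]
finger_gap: 0.996
finger_force: 0.0
clock: 2.55
tcp_pos: [0.5917, -0.1071, 0.2309]
orientation: [-0.0, 0.652, 0.758, -0.0]
force: [0.4, -0.6, 0.3]
finger_gap: 1.0
finger_force: 0.0
clock: 2.75
tcp_pos: [0.591, -0.1062, 0.2307]
orientation: [-0.001, 0.649, 0.76, -0.0]
force: [-0.2, 0.0, -0.6]
finger_gap: 0.999
finger_force: 0.0
2.8 [ 0.59077144 -0.10540323  0.2307365 ] [-6.52630167e-04  6.49094726e-01  7.60707302e-01 -1.07372175e-04] [-3.65413473e-01  1.31338534e-01  1.68923865e+00  2.41530828e-04
  1.32231740e+00 -5.23481400e-01]
[[-0.157  0.988 -0.001]
 [ 0.988  0.157  0.001]
 [ 0.001 -0.001 -1.   ]]
(np.float64(286.0), np.float64(224.8)) (np.float64(286.1), np.float64(202.4)) (np.float64(222.9), np.float64(297.8))
```

View pics/w1.png

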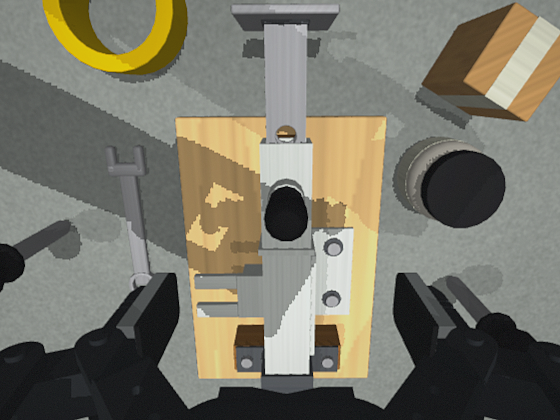

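Wrist view: the tube is aligned with the image, with its edges at u 261 and 313. The knob is at (286,215) against a prediction of (286,225) for its top. The notch slot is at about (223,296), predicted (223,298). I'll enlarge it to refine the notch's x' relative to the boss.

Run:
```python
from h import *
cv2.imwrite('pics/w1c.png',cv2.resize(cv2.imread('pics/w1.png')[170:320,185:335],None,fx=4,fy=4,interpolation=cv2.INTER_CUBIC))
```

```text
(no output)
```

View pics/w1c.png

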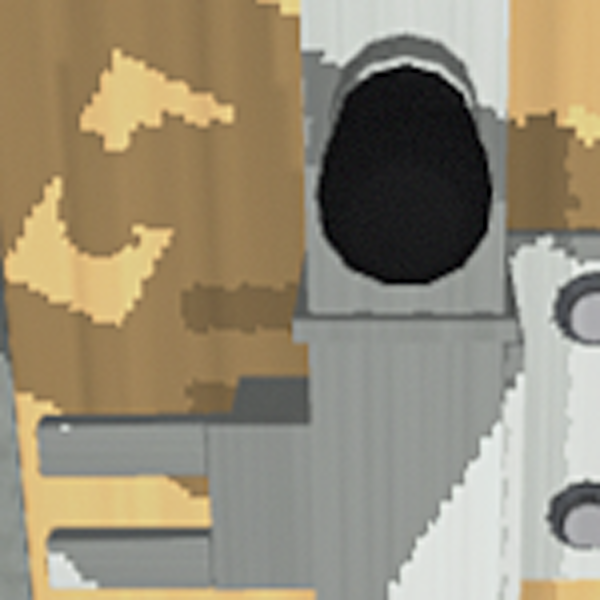

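Run:
```python
from h import *
ex=np.array([-.1564,.9877,0]);ey=np.array([-.9877,-.1564,0]);M=np.array([.5845,-.067,0])
W=lambda x,y:('w1',185+(x+.5)/4-.5,170+(y+.5)/4-.5)
def loc(p): p=np.array(p)-M;return (p@ex).round(4),(p@ey).round(4)
for n,q,z in(('notch ctr',(150,508.5),.095),('tab front',(150,425),.095),('tab rear',(150,589),.095),('notch in',(211,508),.095),('notch out',(42,508),.095),('boss front rim',(407,35),.115),('knob bottom edge',(405,283),.163),('tube l',(308,380),.095),('tube r',(505,380),.095)):
    print(n,loc(onz(*W(*q),z)))
print('mouth',loc(onz('w1',287,141,.095)))
for n,f,u,v,z in(('tub','top0',318,140,.075),('carton','top0',276,138,.09),('tape','top0',278,276,.048)):print(n,loc(onz(f,u,v,z)))
```

```text
notch ctr (np.float64(-0.1298), np.float64(0.0546))
tab front (np.float64(-0.11), np.float64(0.0536))
tab rear (np.float64(-0.1495), np.float64(0.0556))
notch in (np.float64(-0.1296), np.float64(0.0415))
notch out (np.float64(-0.1297), np.float64(0.0776))
boss front rim (np.float64(-0.022), np.float64(-0.0003))
knob bottom edge (np.float64(-0.0501), np.float64(0.0))
tube l (np.float64(-0.0997), np.float64(0.0202))
tube r (np.float64(-0.0996), np.float64(-0.0206))
mouth (np.float64(0.002), np.float64(-0.0007))
tub (np.float64(-0.0418), np.float64(-0.1468))
carton (np.float64(0.0537), np.float64(-0.1633))
tape (np.float64(0.102), np.float64(0.1443))
```

Boss and knob agree with nominal (x' = -0.040). The notch is at x' = -0.130, y' = 0.0545, so relative to the boss it is -90 mm in x' and +54.5 mm in y'. Now I descend and grip the knob.

```bash
python3 -m crank '[[[-0.08,0,2],0],[[-0.08,0,4],0],[[-0.08,0,6],0],[[-0.08,0,8],0],[[-0.08,0,9.3],0],[[-0.08,0,10],0],[[-0.08,0,10.3],0],[[-0.08,0,10.3],0]]' 1 60
python3 -m crank '[[[0,0,0],0],[[0,0,0],0],[[0,0,0],0],[[0,0,0],0],[[0,0,0],0],[[0,0,0],0],[[0,0,0],0],[[0,0,0],0]]' -1 60
```

```text
clock: 3.6
tcp_pos: [0.5916, -0.1065, 0.1286]
orientation: [0.0, 0.649, 0.761, 0.0]
force: [0.2, 0.5, -0.5]
finger_gap: 0.998
finger_force: 0.0
clock: 4.4
tcp_pos: [0.5917, -0.1068, 0.1289]
orientation: [0.0, 0.649, 0.76, 0.0]
force: [-1.8, -0.1, 4.9]
finger_gap: 0.305
finger_force: 59.2
```

```bash
python3 -m crank '[[[0,0,-0.5],0],[[0,0,-1],0],[[0,0,-1.5],0],[[0,0,-2],0],[[0,0,-2.5],0],[[0,0,-3],0],[[0,0,-3.5],0],[[0,0,-4],0]]'
python3 -m crank '[[[0,0,-0.5],0],[[0,0,-1],0],[[0,0,-1.5],0],[[0,0,-2],0],[[0,0,-2.5],0],[[0,0,-3],0],[[0,0,-3.5],0],[[0,0,-3.8],0]]'
python3 -m crank '[[[-1.5,-0.9,0],0],[[-3,-1.8,0],0],[[-4.5,-2.7,0],0],[[-6,-3.6,0],0],[[-7.5,-4.5,0],0],[[-8.5,-5.1,0],0],[[-9,-5.45,0],0],[[-9,-5.45,0],0]]'
python3 -m crank '[[[0,0,0],0],[[0,0,0],0],[[0,0,0],0]]'
python3 - <<'E'
from h import *
shot('scene','s2');shot('wrist','w2');shot('top','t2')
s=cv2.imread('pics/s2.png')[130:280,130:280];t=cv2.imread('pics/w2.png')[150:300,200:350]
# pin tip expected
for z in(.126,.19):print(proj('s2',(.5517,-.2046,z)),proj('w2',(.5517,-.2046,z)))
cv2.imwrite('pics/m2.png',np.hstack([cv2.resize(cv2.imread('pics/s2.png')[140:270,140:270],(400,400),interpolation=cv2.INTER_CUBIC),cv2.resize(cv2.imread('pics/w2.png')[120:320,180:380],(400,400),interpolation=cv2.INTER_CUBIC)]))
E
```

```text
clock: 5.2
tcp_pos: [0.5914, -0.1066, 0.1687]
orientation: [0.0, 0.649, 0.76, 0.0]
force: [0.7, 0.5, -0.6]
finger_gap: 0.31
finger_force: 58.9
clock: 6.0
tcp_pos: [0.5916, -0.1067, 0.207]
orientation: [0.0, 0.649, 0.76, 0.0]
force: [0.6, -0.8, -0.3]
finger_gap: 0.309
finger_force: 58.9
clock: 6.8
tcp_pos: [0.5512, -0.2048, 0.2062]
orientation: [-0.0, 0.65, 0.76, 0.0]
force: [-0.8, -0.1, -0.2]
finger_gap: 0.308
finger_force: 59.0
clock: 7.1
tcp_pos: [0.5518, -0.2035, 0.2063]
orientation: [-0.0, 0.649, 0.761, 0.0]
force: [-0.2, 0.7, -1.2]
finger_gap: 0.305
finger_force: 59.0
(np.float64(185.7), np.float64(194.8)) (np.float64(285.8), np.float64(219.1))
(np.float64(178.7), np.float64(171.4)) (np.float64(285.7), np.float64(263.3))
```

View pics/m2.png

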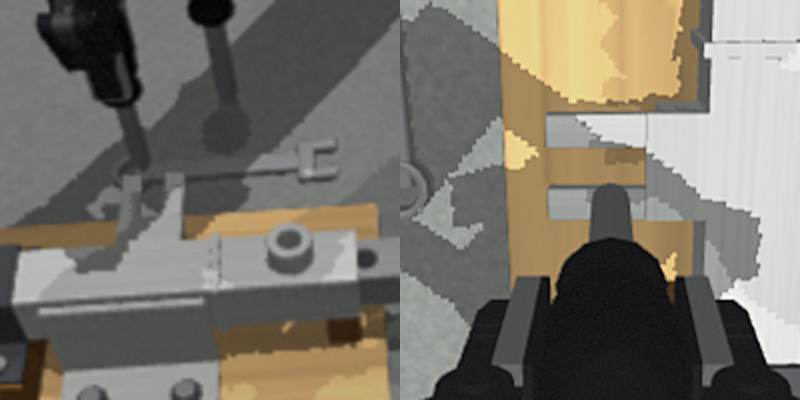

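The tip hangs at wrist (285.5,212) (front edge) and scene (186.5,193), as predicted. The notch slot is at wrist (286,204), with its edges at v 193.5 and 215.

Run:
```python
from h import *
ex=np.array([-.1564,.9877,0]);ey=np.array([-.9877,-.1564,0]);M=np.array([.5845,-.067,0])
loc=lambda p:((np.array(p)-M)@ex,(np.array(p)-M)@ey)
for n,u,v,z in(('notch',286,204.25,.095),('n front',286,193.5,.095),('n rear',286,215,.095),('tip front',285.5,212.2,.1273),('tip l',180+190/2,225,.1273),('tip r',180+232/2,225,.1273),('in',302.5,204,.095),('out',253.5,204,.095)):
    print(n,np.round(loc(onz('w2',u,v,z)),4))
s=ctrl.state();print(np.round(loc(s['tcp_pos']),4))
# edge profile for precision along slot column
g=cv2.imread('pics/w2.png').astype(int).sum(2)
for u in(262,270,296):print(u,g[172:232,u].tolist())
```

```text
notch [-0.1302  0.0538]
n front [-0.1222  0.0538]
n rear [-0.1384  0.0538]
tip front [-0.1258  0.0541]
tip l [-0.1344  0.0608]
tip r [-0.1343  0.0474]
in [-0.13   0.042]
out [-0.13    0.0772]
[-0.1299  0.0537]
262 [390, 391, 394, 355, 277, 361, 482, 502, 505, 501, 494, 495, 499, 494, 486, 483, 483, 483, 484, 479, 487, 440, 379, 390, 392, 390, 393, 391, 391, 391, 395, 393, 394, 391, 395, 397, 392, 393, 400, 388, 329, 259, 353, 461, 487, 492, 492, 480, 487, 486, 478, 468, 469, 473, 470, 467, 478, 445, 392, 401]
270 [401, 406, 411, 371, 286, 498, 667, 683, 582, 404, 413, 466, 509, 498, 490, 481, 486, 483, 483, 478, 489, 444, 391, 400, 401, 405, 401, 401, 402, 405, 399, 405, 408, 402, 401, 403, 403, 401, 410, 395, 336, 257, 376, 476, 492, 497, 492, 482, 487, 492, 479, 472, 475, 476, 471, 470, 476, 444, 398, 402]
296 [358, 403, 399, 347, 318, 556, 672, 660, 666, 660, 658, 658, 659, 661, 654, 650, 655, 648, 649, 656, 640, 491, 308, 311, 318, 317, 317, 319, 313, 321, 367, 392, 390, 389, 394, 383, 388, 383, 389, 388, 329, 265, 340, 399, 397, 405, 402, 402, 398, 469, 522, 501, 505, 493, 476, 463, 459, 420, 375, 375]
```

```bash
python3 -m crank '[[[0.06,0,0.6],0],[[0.06,0,1.2],0],[[0.06,0,1.8],0],[[0.06,0,2.4],0],[[0.06,0,2.8],0],[[0.06,0,2.8],0],[[0.06,0,2.8],0]]'
python3 - <<'E'
from h import *
shot('wrist','w3');shot('scene','s3')
cv2.imwrite('pics/m3.png',np.hstack([cv2.resize(cv2.imread('pics/s3.png')[170:230,150:210],(400,400),interpolation=cv2.INTER_CUBIC),cv2.resize(cv2.imread('pics/w3.png')[160:260,235:335],(400,400),interpolation=cv2.INTER_CUBIC)]))
E
```

```text
clock: 7.95
tcp_pos: [0.5516, -0.2035, 0.1783]
orientation: [0.0, 0.649, 0.76, -0.0]
force: [0.1, 0.0, -1.2]
finger_gap: 0.306
finger_force: 59.0
```

View pics/m3.png

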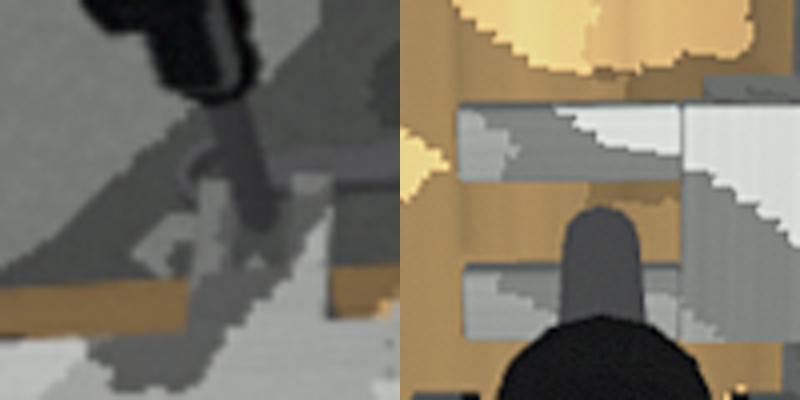

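The tip, at wrist crop (600,206), sits inside the slot (edges v 182 and 270), centred to within about 0.5 mm. I lower it the rest of the way.

```bash
python3 -m crank '[[[0.03,0,0.4],0],[[0.03,0,0.8],0],[[0.03,0,1.2],0],[[0.03,0,1.6],0],[[0.03,0,1.6],0]]'
```

```text
clock: 8.55
tcp_pos: [0.551, -0.203, 0.1613]
orientation: [-0.001, 0.649, 0.76, -0.0]
force: [-0.2, 0.0, -0.8]
finger_gap: 0.31
finger_force: 59.0
```

Force is zero, so the pin is through the slot. I continue to just above seating (TCP 0.1087).

```bash
python3 -m crank '[[[0,0,0.8],0],[[0,0,1.6],0],[[0,0,2.4],0],[[0,0,3.2],0],[[0,0,4.0],0],[[0,0,4.6],0],[[0,0,4.9],0],[[0,0,5.0],0]]'
python3 -m crank '[[[0,0,0.1],0],[[0,0,0.2],0],[[0,0,0.25],0],[[0,0,0.25],0]]'
```

```text
clock: 9.35
tcp_pos: [0.5514, -0.2031, 0.1119]
orientation: [-0.0, 0.649, 0.76, -0.0]
force: [0.8, 0.2, -0.9]
finger_gap: 0.305
finger_force: 59.0
clock: 9.75
tcp_pos: [0.5515, -0.2032, 0.1099]
orientation: [0.0, 0.649, 0.76, 0.0]
force: [0.3, 0.0, -0.9]
finger_gap: 0.304
finger_force: 59.0
```

```bash
python3 -m crank '[[[0,0,0.05],0],[[0,0,0.1],0],[[0,0,0.15],0],[[0,0,0.15],0]]'
python3 -m crank '[[[0,0,0.05],0],[[0,0,0.1],0],[[0,0,0.1],0]]'
```

```text
clock: 10.15
tcp_pos: [0.5516, -0.2033, 0.1088]
orientation: [0.0, 0.649, 0.76, -0.0]
force: [-2.2, 0.8, 2.6]
finger_gap: 0.308
finger_force: 59.4
clock: 10.45
tcp_pos: [0.5517, -0.2034, 0.1087]
orientation: [0.0, 0.649, 0.76, -0.0]
force: [-3.3, 1.7, 10.5]
finger_gap: 0.306
finger_force: 60.1
```

Contact at TCP z 0.1087, so the collar is seated. I back off 1 mm, release, and rise.

```bash
python3 -m crank '[[[0,0,-0.1],0],[[0,0,-0.1],0],[[0,0,-0.1],0],[[0,0,-0.1],0],[[0,0,-0.1],0],[[0,0,-0.1],0],[[0,0,-0.1],0],[[0,0,-0.1],0]]' 0.6
python3 -m crank '[[[0,0,-1],0],[[0,0,-2],0],[[0,0,-3.5],0],[[0,0,-5],0],[[0,0,-7],0],[[0,0,-9],0],[[0,0,-10.5],0],[[0,0,-10.5],0]]'
python3 - <<'E'
from h import *
shot('wrist','w4');shot('scene','s4')
cv2.imwrite('pics/m4.png',np.hstack([cv2.resize(cv2.imread('pics/s4.png')[140:270,140:270],(400,400),interpolation=cv2.INTER_CUBIC),cv2.resize(cv2.imread('pics/w4.png')[120:320,180:380],(400,400),interpolation=cv2.INTER_CUBIC)]))
print(proj('s4',(.5517,-.2046,.143)),proj('w4',(.5517,-.2046,.143)))
E
```

```text
clock: 11.25
tcp_pos: [0.5515, -0.2032, 0.1083]
orientation: [-0.0, 0.649, 0.76, -0.0]
force: [-0.8, -1.1, 0.5]
finger_gap: 0.801
finger_force: 0.0
clock: 12.05
tcp_pos: [0.553, -0.204, 0.2171]
orientation: [0.003, 0.649, 0.76, 0.001]
force: [0.7, -1.3, -0.0]
finger_gap: 0.806
finger_force: 0.0
(np.float64(183.9), np.float64(188.9)) (np.float64(283.5), np.float64(220.8))
```

View pics/m4.png

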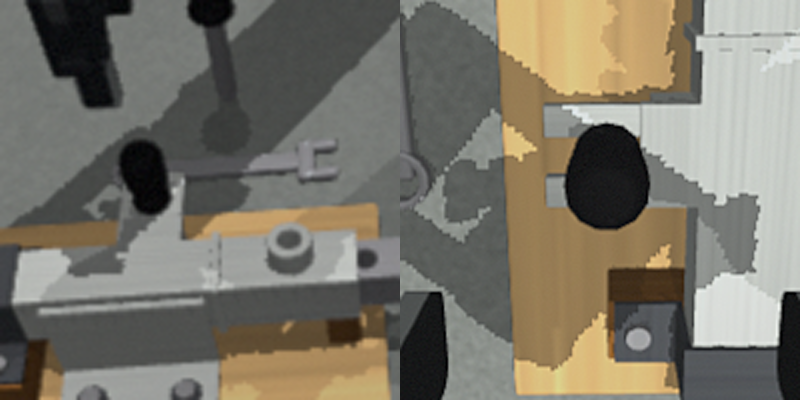

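The pin stands upright in the notch, with its knob at scene (185,190) and wrist (283,208), and the boss is empty. Next is the leg.

```bash
python3 -m crank '[[[2.5,0.8,0],0],[[5,1.6,0],0],[[7.5,2.4,0],0],[[10,3.2,0],0],[[12.5,4,0],0],[[15,4.7,0],0],[[17,5.3,0],0],[[17.4,5.4,0],0]]'
python3 -m crank '[[[0,0,2],0],[[0,0,4],0],[[0,0,6],0],[[0,0,8],0],[[0,0,10],0],[[0,0,11],0],[[0,0,11.5],0],[[0,0,11.5],0]]'
python3 - <<'E'
from h import *
c=shot('wrist','w5');s=ctrl.state();p=s['tcp_pos'];print(p)
d=p-np.array([.5845,-.067,0]);print(d@[-.1564,.9877,0],d@[-.9877,-.1564,0])
g=cv2.cvtColor(c['pixels'],cv2.COLOR_RGB2GRAY)
# leg edges at z=.09 under the tool: expected pixel
for x in(.03,.045,.06,.079):
  q=[proj('w5',np.array([.5845,-.067,.09])+x*np.array([-.1564,.9877,0])+y*np.array([-.9877,-.1564,0])) for y in(.015,-.015)];print(x,q)
  v=int(round(q[0][1]))
  if 0<=v<420:
    r=g[v].astype(int);print([ (int(u),int(r[u+1]-r[u-1])) for u in range(200,370) if abs(r[u+1]-r[u-1])>25])
E
```

```text
clock: 12.95
tcp_pos: [0.5768, -0.0209, 0.2117]
orientation: [-0.001, 0.649, 0.761, -0.001]
force: [-0.0, 0.7, 0.6]
finger_gap: 0.802
finger_force: 0.0
clock: 13.75
tcp_pos: [0.5773, -0.0231, 0.0978]
orientation: [-0.0, 0.65, 0.76, -0.0]
force: [-0.6, -0.9, -0.8]
finger_gap: 0.802
finger_force: 0.0
[ 0.57785468 -0.0231785   0.09863198]
0.044321824282499776 -0.0002901031619930326
0.03 [(np.float64(254.4), np.float64(297.9)), (np.float64(319.4), np.float64(297.9))]
[(203, 119), (204, 127), (253, -43), (254, -51), (319, 81), (320, 96), (367, -61), (368, -189), (369, -127)]
0.045 [(np.float64(253.5), np.float64(268.4)), (np.float64(320.3), np.float64(268.4))]
[(200, 120), (201, 216), (202, 85), (206, -48), (207, -90), (208, -33), (252, -41), (253, -51), (334, 73), (335, 104), (349, -50), (350, -98), (351, -35)]
0.06 [(np.float64(252.6), np.float64(237.3)), (np.float64(321.2), np.float64(237.3))]
[(369, 49)]
0.079 [(np.float64(251.4), np.float64(195.4)), (np.float64(322.4), np.float64(195.4))]
[(249, 51), (250, 92), (251, 39), (321, -34)]
```

The leg edges match prediction (254/320 px against 254.4/319.4). I lower and grip.

```bash
python3 -m crank '[[[0,0,1.2],0],[[0,0,2.4],0],[[0,0,3.4],0],[[0,0,4.0],0],[[0,0,4.2],0],[[0,0,4.2],0]]'
python3 -m crank '[[[0,0,0],0],[[0,0,0],0],[[0,0,0],0],[[0,0,0],0],[[0,0,0],0],[[0,0,0],0],[[0,0,0],0],[[0,0,0],0]]' -1 100
python3 - <<'E'
from h import *
p=np.mean([ctrl.state()['tcp_pos'] if ctrl.read_camera('top') else 0 for _ in range(4)],0)
d=p-np.array([.5845,-.067,0]);print(p,d@[-.1564,.9877,0],d@[-.9877,-.1564,0],ctrl.state()['force'])
shot('top','t6')
E
```

```text
clock: 14.4
tcp_pos: [0.5774, -0.0228, 0.0558]
orientation: [-0.0, 0.649, 0.76, -0.0]
force: [-0.2, 0.0, -1.0]
finger_gap: 0.796
finger_force: 0.0
clock: 15.2
tcp_pos: [0.5773, -0.023, 0.0571]
orientation: [-0.0, 0.649, 0.761, -0.001]
force: [-3.8, -0.5, 5.4]
finger_gap: 0.338
finger_force: 102.0
[ 0.57732547 -0.02302247  0.05712504] 0.04455870519128799 0.00020819739827137784 [-4.22140556 -0.68401911  6.10472368]
```

```bash
python3 -m crank '[[[0.3,0,0],0],[[0.8,0,0],0],[[1.4,0,0],0],[[2,0,0],0],[[2.6,0,0],0],[[3.2,0,0],0],[[3.7,0,0],0],[[4,0,0],0]]'
python3 -m crank '[[[0.3,0,0],0],[[0.8,0,0],0],[[1.4,0,0],0],[[2,0,0],0],[[2.6,0,0],0],[[3.2,0,0],0],[[3.7,0,0],0],[[4,0,0],0]]'
python3 -m crank '[[[0.3,0,0],0],[[0.6,0,0],0],[[0.9,0,0],0],[[0.9,0,0],0],[[0.9,0,0],0]]'
cat > m.py <<'E'
from h import *
S=[]
for _ in range(5): ctrl.read_camera('top');S.append(ctrl.state())
p=np.mean([s['tcp_pos'] for s in S],0);f=np.mean([s['force'] for s in S],0)
e=np.array([-.1564,.9877,0]);q=p-np.array([.57733,-.02302,.0571]);print(q.round(4),'along',q@e,'lat',q@[-.9877,-.1564,0],'F',f,f@e,S[-1]['clock'])
E
python3 m.py
python3 - <<'E'
from h import *
shot('top','t7');shot('scene','s7');shot('wrist','w7')
cv2.imwrite('pics/m7.png',np.hstack([cv2.resize(cv2.imread('pics/s7.png')[190:270,230:330],(400,320),interpolation=cv2.INTER_CUBIC),cv2.resize(cv2.imread('pics/t7.png')[160:240,230:330],(400,320),interpolation=cv2.INTER_CUBIC)]))
M=np.array([.5845,-.067,0]);e=np.array([-.1564,.9877,0]);n=np.array([-.9877,-.1564,0])
for y in(.02,-.02):print(proj('s7',M+n*y+[0,0,.095]),proj('t7',M+n*y+[0,0,.095]))
E
```

```text
clock: 16.25
tcp_pos: [0.5714, 0.0137, 0.0571]
orientation: [0.002, 0.649, 0.761, -0.002]
force: [-4.3, -14.5, 3.0]
finger_gap: 0.333
finger_force: 101.8
clock: 17.05
tcp_pos: [0.565, 0.0525, 0.0571]
orientation: [0.002, 0.649, 0.761, -0.003]
force: [-5.7, -19.3, 5.5]
finger_gap: 0.337
finger_force: 101.9
clock: 17.55
tcp_pos: [0.5635, 0.0615, 0.0571]
orientation: [0.002, 0.649, 0.761, -0.003]
force: [-5.5, -15.9, 5.4]
finger_gap: 0.34
finger_force: 102.0
[-0.0138  0.0845  0.    ] along 0.08559838972563634 lat 0.0003787035291526406 F [ -5.59450033 -16.07155647   5.69474872] -14.99889647080788 17.8
(np.float64(255.2), np.float64(214.3)) (np.float64(313.7), np.float64(212.0))
(np.float64(256.0), np.float64(230.9)) (np.float64(310.5), np.float64(194.5))
```

View pics/m7.png

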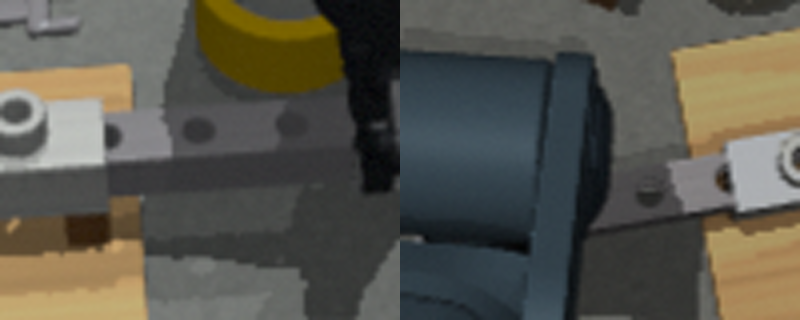

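No ring shows yet at 85.6 mm, which agrees with its front edge being 86 mm behind the mouth at the start, so the grip has not slipped noticeably. The mouth edge is at scene (256,222). I pull the last 4.6 mm and check the ring with pixel profiles.

```bash
python3 -m crank '[[[0.15,0,0],0],[[0.3,0,0],0],[[0.45,0,0],0],[[0.47,0,0],0],[[0.47,0,0],0],[[0.47,0,0],0]]'
python3 m.py
python3 - <<'E'
from h import *
shot('scene','s8');shot('top','t8')
e=np.array([-.1564,.9877,0]);n=np.array([-.9877,-.1564,0]);M=np.array([.5845,-.067,0])
xs=np.arange(-.012,.026,.001)
for f in('s7','s8','t7','t8'):
  g=cv2.imread(f'pics/{f}.png').astype(np.float32).mean(2)
  for y in(-.011,.011):
    P=np.array([proj(f,M+e*x+n*y+[0,0,.090]) for x in xs],np.float32)
    r=cv2.remap(g,P[:,0][None],P[:,1][None],cv2.INTER_LINEAR)[0];print(f,y,r.round().astype(int).tolist())
# hole displacement
def loc(p):p=np.array(p)-M;return (p@e).round(4),(p@n).round(4)
print('hole now(s7)',loc(onz('s7',230+197.5/4-.5,190+130.5/4-.5,.09)),loc(onz('t7',230+250/4-.5,160+190/4-.5,.09)),'hole0',loc(onz('top0',250+238.5/4-.5,145+237.5/4-.5,.09)),loc(onz('w1',286.5,131,.09)))
E
```

```text
clock: 18.55
tcp_pos: [0.5629, 0.0657, 0.0571]
orientation: [0.002, 0.649, 0.761, -0.003]
force: [-5.4, -18.2, 5.4]
finger_gap: 0.337
finger_force: 102.0
[-0.0144  0.0887  0.    ] along 0.08987926411880152 lat 0.0003953510719271735 F [ -5.71716141 -18.72052077   5.5426854 ] -17.596094321921647 18.8
s7 -0.011 [194, 194, 195, 195, 195, 195, 194, 194, 194, 190, 185, 159, 135, 134, 133, 135, 136, 138, 138, 138, 137, 137, 138, 138, 138, 138, 137, 137, 136, 136, 137, 138, 138, 138, 137, 137, 137, 138]
s7 0.011 [188, 188, 188, 187, 187, 188, 188, 188, 187, 186, 176, 165, 143, 128, 129, 130, 131, 132, 133, 133, 134, 134, 134, 133, 133, 133, 133, 133, 133, 134, 134, 134, 133, 134, 135, 134, 134, 132]
s8 -0.011 [195, 195, 195, 195, 196, 196, 195, 195, 196, 189, 182, 131, 80, 60, 40, 70, 94, 117, 135, 138, 140, 139, 139, 139, 138, 138, 137, 137, 136, 136, 138, 139, 139, 138, 138, 137, 138, 138]
s8 0.011 [188, 188, 188, 188, 188, 188, 188, 189, 188, 187, 173, 158, 95, 54, 58, 69, 99, 127, 129, 131, 133, 133, 134, 134, 134, 134, 133, 133, 134, 134, 134, 134, 135, 135, 134, 134, 133, 134]
t7 -0.01
[... 264 characters left out ...]
30, 121, 113, 117, 121, 125, 128, 128, 129, 128, 129, 129, 129, 128, 128, 128, 128, 128, 128, 129, 129, 129, 129, 129, 128, 128]
t8 -0.011 [174, 175, 175, 175, 175, 175, 175, 175, 174, 173, 172, 132, 99, 65, 39, 43, 85, 112, 122, 130, 130, 130, 130, 130, 130, 130, 130, 130, 130, 130, 130, 131, 131, 132, 132, 132, 132, 132]
t8 0.011 [175, 175, 174, 174, 175, 175, 175, 175, 175, 175, 150, 121, 83, 52, 21, 51, 80, 104, 119, 124, 128, 128, 128, 128, 128, 128, 128, 128, 128, 129, 129, 129, 129, 128, 128, 128, 129, 129]
hole now(s7) (np.float64(0.0446), np.float64(0.001)) (np.float64(0.0452), np.float64(0.0)) hole0 (np.float64(0.0063), np.float64(-0.0005)) (np.float64(0.0088), np.float64(-0.0004))
```

The ring now shows as a dark band from the mouth edge to about +4 mm in both views, and TCP travel is 89.9 mm. I add a hair more, check the hold is stable, check the pin, and hand in.

```bash
python3 -m crank '[[[0.04,0,0],0],[[0.04,0,0],0],[[0.04,0,0],0],[[0.04,0,0],0],[[0.04,0,0],0],[[0.04,0,0],0],[[0.04,0,0],0],[[0.04,0,0],0]]'
python3 m.py
python3 - <<'E'
from h import *
a=cv2.imread('pics/s4.png').astype(int);shot('scene','s9');b=cv2.imread('pics/s9.png').astype(int)
k=(slice(178,215),slice(172,200));print('pin region dark px',(a[k].sum(2)<90).sum(),(b[k].sum(2)<90).sum())
print(ctrl.hand_in())
E
```

```text
clock: 19.7
tcp_pos: [0.5628, 0.066, 0.0571]
orientation: [0.002, 0.649, 0.761, -0.003]
force: [-5.2, -18.5, 5.9]
finger_gap: 0.336
finger_force: 102.0
[-0.0145  0.089   0.    ] along 0.0901935198469766 lat 0.0004112935667742891 F [ -5.8788762  -18.5510282    5.42698405] -17.403394317333092 19.95
pin region dark px 277 254
the job is handed in; nothing more can be done
None
```

I handed the job in at about 20 s, still gripping the leg: it is drawn out 90.2 mm by arm travel with the painted ring at the mouth, and the pin is parked upright in the notch, collar on the tab.

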